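# Put the washed board away in the narrowest rack slot that takes it

## Task

Three washed boards stand in the dish drainer; take the one nearest the wooden board rack by its black grip and put it away in the narrowest slot of the rack that it goes into, trying the slots by feel from the narrow end: only there does the slot's leaf spring hold it. Press it down past the spring until it stands fully home on the rack's base, upright and about in the middle front to back, and let go; never force it or drop it, a slot that is too narrow must only be felt lightly. Leave the other two boards in the drainer to dry and don't disturb the other things.

Things in the scene. Friction and masses are not known exactly. Their poses are not given: they have to be found in the camera images.
- board_a: One of three boards alike but for blade thickness (three values, 9 to 18, over 3 apart, which is which unknown). Wooden blade 130 wide (x), 150 tall (z); black grip on top 36 wide, 20 thick (y), 150 to 236 up, centred on the blade; 58 wide collar at its foot, 144 to 158 up. Origin: middle of lower edge, z up to the grip. 0.15 to 0.35 kg. Starts upright in the drainer, along its x. Sizes in mm.
- board_b: One of three boards alike but for blade thickness (three values, 9 to 18, over 3 apart, which is which unknown). Wooden blade 130 wide (x), 150 tall (z); black grip on top 36 wide, 20 thick (y), 150 to 236 up, centred on the blade; 58 wide collar at its foot, 144 to 158 up. Origin: middle of lower edge, z up to the grip. 0.15 to 0.35 kg. Starts upright in the drainer, along its x. Sizes in mm.
- board_c: One of three boards alike but for blade thickness (three values, 9 to 18, over 3 apart, which is which unknown). Wooden blade 130 wide (x), 150 tall (z); black grip on top 36 wide, 20 thick (y), 150 to 236 up, centred on the blade; 58 wide collar at its foot, 144 to 158 up. Origin: middle of lower edge, z up to the grip. 0.15 to 0.35 kg. Starts upright in the drainer, along its x. Sizes in mm.
- drainer: Dish drainer, fixed: grey drip tray 200 x 290 mm with steel wire hoops 70 mm high. Origin: centre of its underside, y along its length, z up. Boards stand on its floor, 4 mm above the origin, in three places 23 mm wide between hoops that run along x, at x = 0, y = -105 (nearest the rack), -43 and +19 mm. Two upturned glasses 92 mm tall stand at y = 50 to 135 mm.
- rack: Wooden board rack, fixed: base plank 156 x 166 mm, top 10 mm above the origin; six upright fins 14 mm thick, 150 mm long (x), tops at 50 mm, leave five slots along x, centre lines at y = +63.0, +39.2, +12.0, -18.8, -54.5 mm. Origin: centre of underside, z up. From the +y end the slots are 8, 11.5, 15, 18.5 and 25 mm wide; the last holds a thick chopping board, top at 180 mm, that stays.
- rack_mouth (a point): Middle of the mouth of the narrowest slot, level with the fin tops (rack frame x = 0, y = +63, z = 50 mm). No board fits this slot; each fits one of the next three with 1.5 mm play and is 2 mm too thick for the slot before its own. Upper fin edges are bevelled 3 mm at 45 degrees: a board over a slot too narrow for it sinks in 4 mm at most.
- clip2 (a joint): Bowed steel leaf spring, 60 mm long (x), in the -y side of the second slot (11.5 mm): it bulges 3 mm out of the fin between 13 and 36 mm above the rack's origin, sloping 20 degrees at the top. Value: metres pressed back into the fin, 0 at rest, at most 0.0035; 2 N to start, 1 N more per mm. A board that fits meets it some 15 mm down, takes 3 to 8 N to slide past, and holds it in 1.5 mm.
- clip3 (a joint): The same leaf spring in the third slot (15 mm). In a slot that is too wide the board does not press it.
- clip4 (a joint): The same leaf spring in the fourth slot (18.5 mm).
- mug: White mug, 83 x 116 x 94 mm, standing behind between drainer and rack; origin at the centre of its underside. Bystander.
- honey: Honey jar with a black lid, 63 mm wide, 94 mm tall, at the back; origin at the centre of its underside. Bystander.
- lemon: Lemon, 73 x 56 x 57 mm, on the worktop in front; origin under its centre. Bystander.

How it is judged (in metres and radians):
On the way, in this order (a step that is already met when the one before it is completed fails the run):
1. the board nearest the rack is lifted out of the drainer (((z of board_a in the frame of drainer above 0.08 m and y of each of board_b, board_c in the frame of drainer above -0.078 m and distance of each of board_b, board_c from where it was at the start of the episode below 0.03 m) or (z of board_b in the frame of drainer above 0.08 m and y of each of board_a, board_c in the frame of drainer above -0.078 m and distance of each of board_a, board_c from where it was at the start of the episode below 0.03 m) or (z of board_c in the frame of drainer above 0.08 m and y of each of board_a, board_b in the frame of drainer above -0.078 m and distance of each of board_a, board_b from where it was at the start of the episode below 0.03 m))), for 0.1 s.
2. held by the robot, it pushes back the leaf spring of its slot (((((value of joint clip2 above 0.0008 m and y of board_a in the frame of rack between 0.03525 and 0.04325 m) or (value of joint clip3 above 0.0008 m and y of board_a in the frame of rack between 0.008 and 0.016 m) or (value of joint clip4 above 0.0008 m and y of board_a in the frame of rack between -0.02275 and -0.01475 m)) and x of board_a in the frame of rack between -0.03 and 0.03 m and angle between board_a's own z axis and vertical below 0.09 rad and contact force between the fingers and board_a above 1 N and y of each of board_b, board_c in the frame of drainer above -0.078 m and distance of each of board_b, board_c from where it was at the start of the episode below 0.03 m) or (((value of joint clip2 above 0.0008 m and y of board_b in the frame of rack between 0.03525 and 0.04325 m) or (value of joint clip3 above 0.0008 m and y of board_b in the frame of rack between 0.008 and 0.016 m) or (value of joint clip4 above 0.0008 m and y of board_b in the frame of rack between -0.02275 and -0.01475 m)) and x of board_b in the frame of rack between -0.03 and 0.03 m and angle between board_b's own z axis and vertical below 0.09 rad and contact force between the fingers and board_b above 1 N and y of each of board_a, board_c in the frame of drainer above -0.078 m and distance of each of board_a, board_c from where it was at the start of the episode below 0.03 m) or (((value of joint clip2 above 0.0008 m and y of board_c in the frame of rack between 0.03525 and 0.04325 m) or (value of joint clip3 above 0.0008 m and y of board_c in the frame of rack between 0.008 and 0.016 m) or (value of joint clip4 above 0.0008 m and y of board_c in the frame of rack between -0.02275 and -0.01475 m)) and x of board_c in the frame of rack between -0.03 and 0.03 m and angle between board_c's own z axis and vertical below 0.09 rad and contact force between the fingers and board_c above 1 N and y of each of board_a, board_b in the frame of drainer above -0.078 m and distance of each of board_a, board_b from where it was at the start of the episode below 0.03 m))), for 0.1 s.
At the end, for the whole second after the job is handed in: The board that stood nearest the rack rests in a slot whose leaf spring it presses over 0.8 mm: within 4 mm of the slot's centre line, 30 mm of the rack's middle, lower edge within 2.5 mm of the base, upright within 0.09 rad; the other two boards within 30 mm of where they were (((((value of joint clip2 above 0.0008 m and y of board_a in the frame of rack between 0.03525 and 0.04325 m) or (value of joint clip3 above 0.0008 m and y of board_a in the frame of rack between 0.008 and 0.016 m) or (value of joint clip4 above 0.0008 m and y of board_a in the frame of rack between -0.02275 and -0.01475 m)) and x of board_a in the frame of rack between -0.03 and 0.03 m and angle between board_a's own z axis and vertical below 0.09 rad and z of board_a in the frame of rack below 0.0125 m and linear speed of board_a below 0.02 m/s and y of each of board_b, board_c in the frame of drainer above -0.078 m and distance of each of board_b, board_c from where it was at the start of the episode below 0.03 m) or (((value of joint clip2 above 0.0008 m and y of board_b in the frame of rack between 0.03525 and 0.04325 m) or (value of joint clip3 above 0.0008 m and y of board_b in the frame of rack between 0.008 and 0.016 m) or (value of joint clip4 above 0.0008 m and y of board_b in the frame of rack between -0.02275 and -0.01475 m)) and x of board_b in the frame of rack between -0.03 and 0.03 m and angle between board_b's own z axis and vertical below 0.09 rad and z of board_b in the frame of rack below 0.0125 m and linear speed of board_b below 0.02 m/s and y of each of board_a, board_c in the frame of drainer above -0.078 m and distance of each of board_a, board_c from where it was at the start of the episode below 0.03 m) or (((value of joint clip2 above 0.0008 m and y of board_c in the frame of rack between 0.03525 and 0.04325 m) or (value of joint clip3 above 0.0008 m and y of board_c in the frame of rack between 0.008 and 0.016 m) or (value of joint clip4 above 0.0008 m and y of board_c in the frame of rack between -0.02275 and -0.01475 m)) and x of board_c in the frame of rack between -0.03 and 0.03 m and angle between board_c's own z axis and vertical below 0.09 rad and z of board_c in the frame of rack below 0.0125 m and linear speed of board_c below 0.02 m/s and y of each of board_a, board_b in the frame of drainer above -0.078 m and distance of each of board_a, board_b from where it was at the start of the episode below 0.03 m))); the robot touches nothing.
It fails at once if a board is forced: it presses on the rack with more than 40 N (contact force between any of board_a, board_b, board_c and rack above 40 N).
It fails at once if a second board is moved more than 30 mm (distance of each of board_a, board_b from where it was at the start of the episode above 0.03 m or distance of each of board_b, board_c from where it was at the start of the episode above 0.03 m or distance of each of board_a, board_c from where it was at the start of the episode above 0.03 m).
It fails at once if the mug, the honey jar or the lemon is moved more than 30 mm (distance of any of mug, honey, lemon from where it was at the start of the episode above 0.03 m).
It also fails if it takes over 54 s, if anything falls off the work surface, if the arm or the gripper's body presses on something with over 40 N, if the wrist force passes 120 N, or if a joint passes its speed limit or range.

## Robot

A 6-joint arm with a two-finger parallel gripper is mounted at the origin on a cart in front of the work surface, level with it; the furniture and walls round the work are solid. World frame = base frame: x ahead of the robot, y to its left, z up, the work surface at z = 0. Lengths are in mm, angles in rad, forces in N, time in s.
With the tool pointing down it reaches from about 350 to 775 mm from the base axis. Payload 7.3 kg.
Tool frame: the origin (TCP) lies on the mounting face of the last link; the fingertips stand 178 mm ahead of it and the grasp point (between the pads) lies 159 mm ahead of it; z points along the fingers, y is the line along which they close (so a half turn about z gives the same grasp; the last joint's range is limited). The gripper opens to 92 mm and grips with 3 to 60 N. Pads are 19 mm wide; open, the fingers measure 130 mm over their backs; the gripper's body (75 mm by 190 mm) begins 47 mm behind the grasp point.
Start: joints at [1.053, 0.342, 1.524, -0, 1.275, -0.146], TCP at [190.708, 489.14, 404.741] pointing down, gripper open.
Joint ranges: [-2.53, 2.53], [-0.77, 2.02], [0.04, 2.7], [-1, 4.14], [0.28, 2.66], [-3.11, 3.11]. Speed limits (rad/s): [2.57, 2.57, 3.14, 3.14, 3.14, 3.14].

## Interface

Orientations are given as [roll, pitch, yaw] about the fixed x, y, z axes, in that order (R = Rz(yaw) Ry(pitch) Rx(roll)).
In Python, from plant import bot, vision gives the robot as it stands. The module is installed in compiled form; this text tells all that it offers.
- The arm moves only by the shell command python3 -m crank 'ROWS'. ROWS is a JSON list of rows, 1 to 5 of them, each of 5 numbers: the finger opening in mm, then dx, dy, dz in mm, then a turn about the tool's z in rad; each row is the pose to reach, as a shift and turn from the pose commanded when the command began, along the tool's axes at that moment; what a row does not reach only later rows make up. A row lasts 1/8 s, in which the tool goes at most 62.5 mm and 0.188 rad, less where a joint would pass 70% of its speed; a pose out of reach is approached as far as the arm can. The fingers move at their own pace and stop on an object; the grip force is fixed at half the most. Time passes only in rows, so rows that do not move let the fingers close. It prints the time, the measured TCP pose, the force, the opening and the grip force at its end.
- bot.get_obs(): the state, without advancing time (a new reading comes with each control period).
- vision.capture(name): name is "side" or "top" or "wrist"; returns a dict with "color" (384x512x3 uint8, red, green, blue), "K" (3x3 intrinsics, pixels), "R" (3x3) and "t" (3): a world point X has camera coordinates R X + t. Camera axes: x right, y down, z forward; pixel columns grow to the right and rows downward; lengths in mm; the calibration is good to about 2 mm. A picture is of the moment at which its call begins. There is no depth.
- bot.close_job(): hands the job in; it is judged then, once.
The state is a dict: "time": time; "joint_positions": joint angles; "dq": joint speeds; "tau": joint torques, N m; "tool_pos": TCP position; "tcp_rot": TCP orientation; "contact_force": force on the tool from outside, world axes, zero at the start; "moment": the same for the moment, N m; "grip_width": finger opening in mm; "finger_force": force on a finger pad.
Only numpy, scipy, OpenCV 4.12 (cv2) and the standard library are available. Lean on these libraries where they do the work, as an engineer would, in place of code of your own. Each camera call takes 0.05 s, during which the arm holds its last target. There are 200 camera calls.

## Working session

There is one attempt and no reset: what is moved stays moved. The work goes in short steps, Python scripts to look and compute and a shell command to move; the robot and the scene stay as the last step left them, time stands still between calls to the robot, and variables do not carry over. Pictures are saved under pics/ and viewed, at most 10 in all, crops included, and the job is handed in when it is done.

```bash
mkdir -p pics
python3 - <<'E'
from plant import bot,vision
import cv2,numpy as np
o=bot.get_obs(); print({k:np.round(v,3).tolist() for k,v in o.items()})
for n in("side","top"):
    c=vision.capture(n); cv2.imwrite(f"pics/{n}0.png",cv2.resize(c["color"][:,:,::-1],(800,600),interpolation=cv2.INTER_CUBIC)); print(n,c["K"].tolist(),np.round(c["R"],4).tolist(),c["t"])
E
```

```text
{'time': 0.0, 'joint_positions': [1.053, 0.343, 1.525, 0.0, 1.275, -0.146], 'dq': [-0.001, -0.002, -0.001, 0.001, -0.001, 0.0], 'tau': [0.0, -43.124, -24.422, 0.072, 0.056, -0.0], 'tool_pos': [190.639, 489.019, 404.019], 'tcp_rot': [-3.14, -0.0, 2.77], 'contact_force': [0.476, -0.009, -0.068], 'moment': [-0.036, 0.016, 0.069], 'finger_force': 0.0, 'grip_width': 91.833}
side [[466.38967167249297, 0.0, 261.8656936897356], [0.0, 466.38967167249297, 182.868557859275], [0.0, 0.0, 1.0]] [[-0.7895, -0.6137, 0.0054], [-0.523, 0.6682, -0.5292], [0.3212, -0.4206, -0.8485]] [447.47484789 369.28237392 757.70890569]
top [[461.10713833632866, 0.0, 257.0897351307631], [0.0, 461.10713833632866, 190.87386815978613], [0.0, 0.0, 1.0]] [[-0.018, -0.9998, 0.0034], [-0.9862, 0.0172, -0.1645], [0.1644, -0.0063, -0.9864]] [-18.25947224 630.90931143 945.90090993]
```

View pics/side0.png

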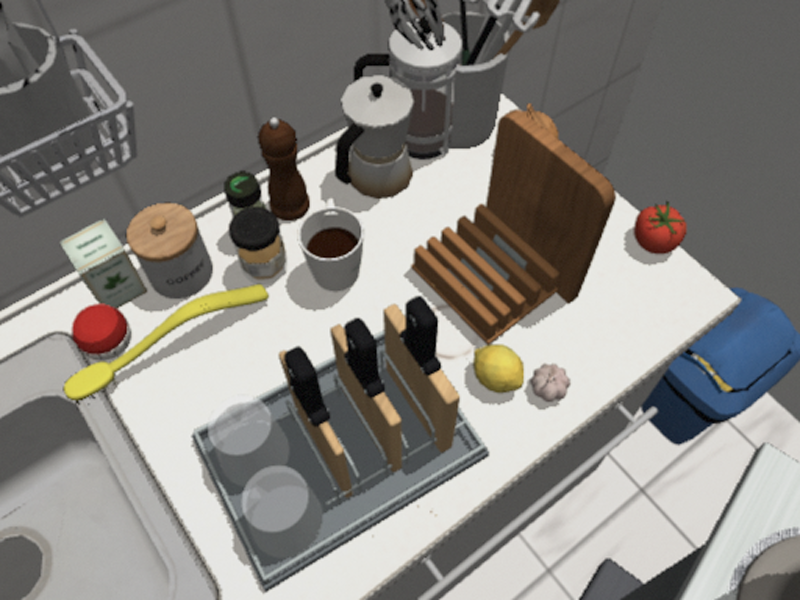

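View pics/top0.png

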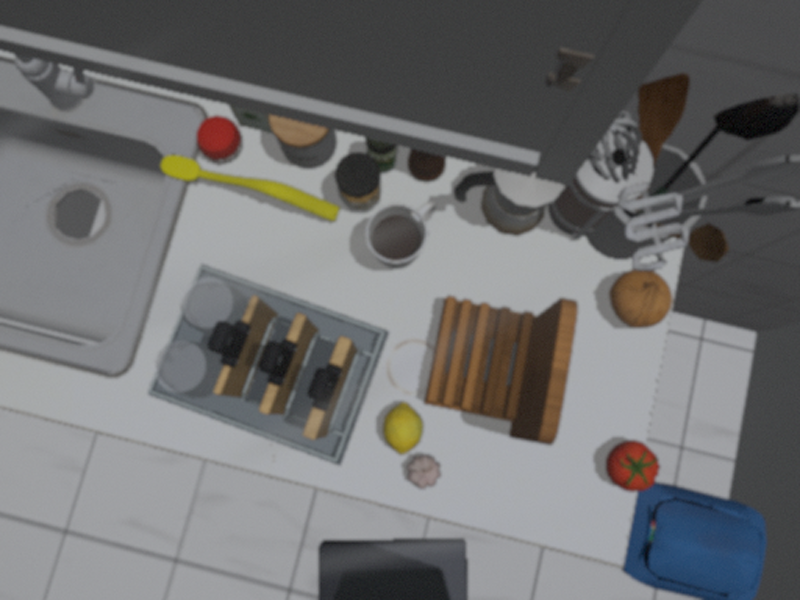

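The nearest board to the rack is the rightmost in both pictures: its grip is at about (325,385) in the top view and (420,335) in the side view. The rack is at (480,360) in the top view. I'll crop both for exact corners.

Run:
```python
import cv2
from plant import vision
def crop(n,x0,y0,x1,y1,s,f):
    c=vision.capture(n)["color"][y0:y1,x0:x1,::-1]
    c=cv2.resize(c,None,fx=s,fy=s,interpolation=cv2.INTER_CUBIC)
    c=cv2.convertScaleAbs(c,alpha=1.5)
    for x in range(x0-x0%20+20,x1,20): cv2.putText(c,str(x),(int((x-x0)*s)-8,8),0,.3,(0,0,255)); cv2.line(c,(int((x-x0)*s),10),(int((x-x0)*s),16),(0,0,255))
    for y in range(y0-y0%20+20,y1,20): cv2.putText(c,str(y),(0,int((y-y0)*s)),0,.3,(0,0,255)); cv2.line(c,(20,int((y-y0)*s)),(26,int((y-y0)*s)),(0,0,255))
    cv2.imwrite(f,c)
crop("top",90,160,380,305,2.75,"pics/t1.png")
crop("side",120,60,400,276,2.75,"pics/s1.png")
```

```text
(no output)
```

View pics/t1.png

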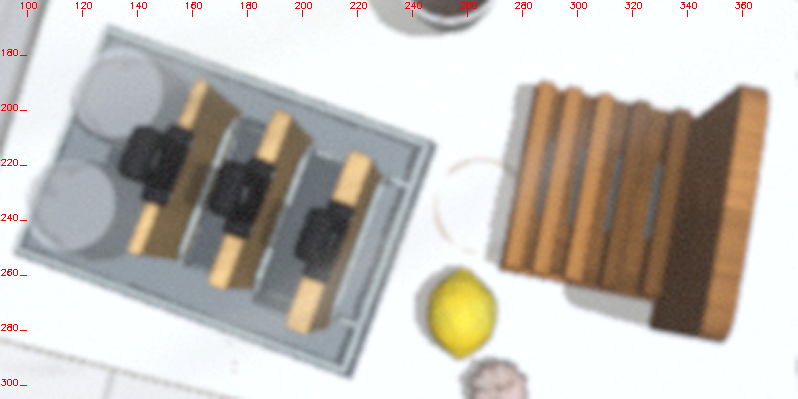

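View pics/s1.png

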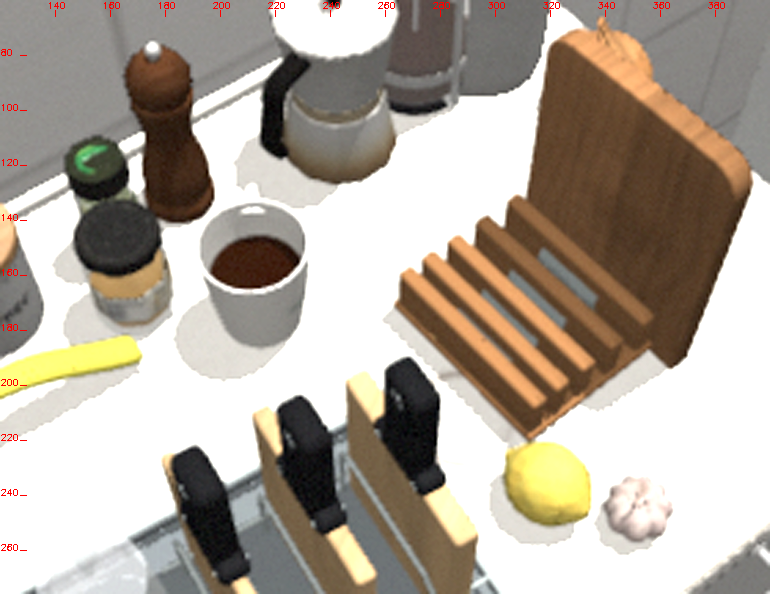

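The corners are clear. The fin tops run from (545,82) to (514,270) for fin 1, through fin 5 at (681,110) to (653,297), in the top crop. The target blade's top edge runs from (362,155) to (300,329). Next I fit the poses.

```bash
cat > h.py <<'E'
import numpy as np
from plant import bot,vision
from scipy.optimize import least_squares
from scipy.spatial.transform import Rotation as Ro
O={"top":(90,160),"side":(120,60)}
def proj(c,P):
    q=np.asarray(P,float)@c["R"].T+c["t"]; q=q@c["K"].T; return q[:,:2]/q[:,2:]
def px(n,L): return (np.array(L)+.5)/2.75-.5+O[n]
def fit(cs,obs,x0):
    def w(p,P):
        c,s=np.cos(p[2]),np.sin(p[2]); P=np.array(P,float)
        return np.c_[p[0]+c*P[:,0]-s*P[:,1],p[1]+s*P[:,0]+c*P[:,1],P[:,2]]
    f=lambda p:np.concatenate([(proj(cs[n],w(p,P))-px(n,L)).ravel() for n,P,L in obs])
    r=least_squares(f,x0,x_scale=[10,10,.1],loss="soft_l1"); return r.x,r.fun
E
cat > pose.py <<'E'
from h import *
cs={n:vision.capture(n) for n in("top","side")}
fy=[74,52,26.5,-2.5,-35]
P=[(75,y,50) for y in fy]+[(-75,y,50) for y in fy]
T=[(545,82),(574,90),(604,96),(641,103),(681,110),(514,270),(541,275),(574,282),(612,292),(653,297)]
S=[(406,272),(430,256),(456,239),(483,219),(514,198),(537,400),(560,382),(585,365),(614,343),(646,317)]
B=[(65,0,154),(-65,0,154)]; BT=[(362,155),(300,329)]; BS=[(363,377),(465,538)]
for nm,P,T,S,x0 in(("rack",P,T,S,[470,-110,-.15]),("board",B,BT,BS,[450,80,-.3])):
    for use in("both","top","side"):
        ob=[o for o in(("top",P,T),("side",P,S)) if use in("both",o[0])]
        x,r=fit(cs,ob,x0); print(nm,use,x.round(3),np.abs(r).max().round(2),np.sqrt((r**2).mean()).round(2))
E
python3 pose.py
```

```text
rack both [ 5.43045e+02 -1.54352e+02 -2.10000e-01] 2.07 1.05
rack top [ 5.43403e+02 -1.54652e+02 -1.99000e-01] 0.92 0.53
rack side [ 5.42421e+02 -1.54259e+02 -2.36000e-01] 2.32 1.26
board both [ 5.05126e+02  6.37750e+01 -3.78000e-01] 3.14 1.77
board top [ 5.0640e+02  6.2342e+01 -3.4500e-01] 0.99 0.69
board side [ 5.030e+02  6.318e+01 -4.220e-01] 3.21 1.76
```

```bash
cat >> h.py <<'E'
def go(x,y,z,yaw,quiet=0):
    o=bot.get_obs(); R=Ro.from_euler("xyz",o["tcp_rot"]).as_matrix()
    d=R.T@(np.array([x,y,z])-o["tool_pos"]); t=-(yaw-o["tcp_rot"][2]); t=(t+np.pi)%(2*np.pi)-np.pi
    print("t%.2f"%o["time"],"rows need",d.round(1),"turn",round(t,3),"| pos",np.round(o["tool_pos"],1),np.round(o["tcp_rot"],3),"F",np.round(o["contact_force"],1),"w",round(float(o["grip_width"]),1),round(float(o["finger_force"]),1))
E
python3 -c "
from h import *
go(506,62.5,470,np.pi-.345)"
```

```text
t0.30 rows need [-448.7 -282.9  -65.4] turn -0.027 | pos [190.7 489.1 404.5] [-3.141 -0.     2.77 ] F [ 0.5  0.2 -0.4] w 91.9 0.0
```

```bash
python3 -m crank '[[92,0,0,-60,0],[92,-50,-32,-65,-0.027],[92,-100,-63,-65,-0.027],[92,-150,-95,-65,-0.027],[92,-200,-126,-65,-0.027]]'; python3 -m crank '[[92,-50,-32,0,0],[92,-100,-63,0,0],[92,-150,-95,0,0],[92,-200,-126,0,0],[60,-249,-157,0,0]]'; python3 -m crank '[[60,0,0,0,0],[60,0,0,0,0]]'
python3 - <<'E'
from h import *
import cv2
go(506,62.5,470,np.pi-.345)
c=vision.capture("wrist"); cv2.imwrite("pics/w1.png",c["color"][:,:,::-1]); 
print(proj(c,[(506,62.5,240),(506+61,62.5-22,154),(506-61,62.5+22,154)]))
E
```

```text
time: 0.92
tool_pos: [331.9, 297.4, 469.9]
tcp_rot: [3.141, 0.0, 2.797]
contact_force: [0.0, 0.5, -0.2]
grip_width: 91.7
finger_force: 0.0
time: 1.55
tool_pos: [513.5, 65.4, 469.8]
tcp_rot: [3.141, 0.0, 2.797]
contact_force: [0.3, 0.1, 0.4]
grip_width: 85.8
finger_force: 0.0
time: 1.8
tool_pos: [512.3, 67.3, 469.4]
tcp_rot: [3.141, -0.001, 2.796]
contact_force: [-0.4, 0.2, 0.6]
grip_width: 66.9
finger_force: 0.0
t1.80 rows need [ 4.3 -6.7 -0.6] turn -0.0 | pos [512.3  67.3 469.4] [ 3.141e+00 -1.000e-03  2.796e+00] F [-0.4  0.2  0.6] w 66.9 0.0
[[242.43995964 201.30766924]
 [245.61566416 234.82895277]
 [245.03151251 115.70280297]]
```

View pics/w1.png

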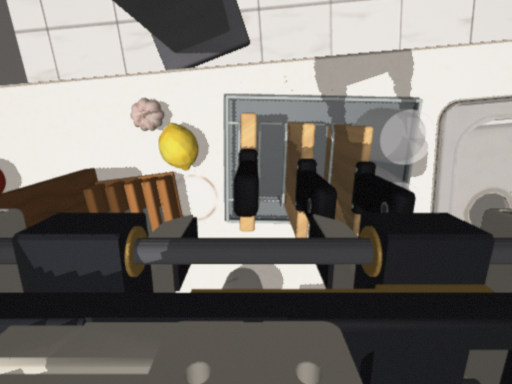

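The wrist view shows the target blade's ends at (249,113) and (247,231), about 3 px right of the prediction. That agrees with the two-view fit of (505,64), so I narrow the fingers to 42 mm and descend there.

```bash
python3 -m crank '[[42,5.5,-5,0,0],[42,5.5,-5,0,0],[42,5.5,-5,0,0],[42,5.5,-5,30,0]]'; python3 -c "
from h import *
go(505.3,64,375,np.pi-.345)"
```

```text
time: 2.35
tool_pos: [506.0, 64.6, 441.4]
tcp_rot: [3.14, 0.005, 2.797]
contact_force: [1.2, 0.3, -0.9]
grip_width: 42.2
finger_force: 0.0
t2.35 rows need [ 0.8 -0.9 66.4] turn 0.001 | pos [506.   64.6 441.4] [3.14  0.005 2.797] F [ 1.2  0.3 -0.9] w 42.2 0.0
```

```bash
python3 -m crank '[[42,0.8,-0.9,20,0],[42,0.8,-0.9,40,0],[42,0.8,-0.9,55,0],[42,0.8,-0.9,65,0],[42,0.8,-0.9,65,0]]'; python3 -m crank '[[0,0,0,0,0],[0,0,0,0,0],[0,0,0,0,0],[0,0,0,0,0]]'; python3 -c "
from h import *
go(505.3,64,375,np.pi-.345)"
```

```text
time: 2.98
tool_pos: [504.6, 63.9, 374.3]
tcp_rot: [-3.141, -0.001, 2.797]
contact_force: [0.1, 0.7, -0.8]
grip_width: 41.7
finger_force: 0.0
time: 3.48
tool_pos: [504.7, 63.8, 375.2]
tcp_rot: [3.141, 0.001, 2.797]
contact_force: [-1.4, 0.7, 2.9]
grip_width: 19.7
finger_force: 29.9
t3.48 rows need [-0.5  0.4  0.2] turn 0.0 | pos [504.7  63.8 375.2] [3.141e+00 1.000e-03 2.797e+00] F [-1.4  0.7  2.9] w 19.7 29.9
```

```bash
python3 -m crank '[[0,0,0,-15,0],[0,0,0,-40,0],[0,0,0,-70,0],[0,0,0,-100,0],[0,0,0,-125,0]]'; python3 -c "
from h import *
r=np.array([543.4,-154.6]);a=-.2
p=r+39.2*np.array([-np.sin(a),np.cos(a)]); print(p)
go(*p,445,np.pi+a)
go(*p,500,np.pi+a)"
```

```text
time: 4.1
tool_pos: [504.5, 63.7, 500.4]
tcp_rot: [-3.142, -0.0, 2.797]
contact_force: [1.1, 0.3, -2.3]
grip_width: 19.8
finger_force: 29.9
[ 551.18783777 -116.18139015]
t4.10 rows need [-104.8 -153.5   55.4] turn -0.145 | pos [504.5  63.7 500.4] [-3.142 -0.     2.797] F [ 1.1  0.3 -2.3] w 19.8 29.9
t4.10 rows need [-104.8 -153.5    0.4] turn -0.145 | pos [504.5  63.7 500.4] [-3.142 -0.     2.797] F [ 1.1  0.3 -2.3] w 19.8 29.9
```

```bash
python3 -m crank '[[0,-26,-38,0,-0.03],[0,-56,-82,0,-0.08],[0,-86,-126,0,-0.12],[0,-105,-153.5,0,-0.145],[0,-105,-153.5,30,-0.145]]';python3 -m crank '[[0,0,0,20,0],[0,0,0,32,0],[0,0,0,32,0],[0,0,0,32,0]]'
python3 - <<'E'
from h import *
import cv2
go(551.2,-116.2,436,np.pi-.2)
def crop(n,x0,y0,x1,y1,s):
    c=vision.capture(n)["color"][y0:y1,x0:x1,::-1]
    return cv2.convertScaleAbs(cv2.resize(c,None,fx=s,fy=s,interpolation=cv2.INTER_CUBIC),alpha=1.6)
a=crop("top",240,160,380,310,2.75); b=crop("side",240,80,400,230,2.75)
cv2.imwrite("pics/m1.png",cv2.hconcat([a[:412],b[:412]])); print(a.shape)
E
```

```text
time: 4.72
tool_pos: [552.1, -118.9, 470.2]
tcp_rot: [-3.141, 0.004, 2.939]
contact_force: [0.4, 0.4, -3.1]
grip_width: 19.6
finger_force: 30.0
time: 5.22
tool_pos: [551.7, -116.1, 438.6]
tcp_rot: [-3.141, 0.001, 2.942]
contact_force: [-0.6, -1.0, -2.4]
grip_width: 19.9
finger_force: 30.0
t5.22 rows need [ 0.5 -0.2  2.6] turn 0.0 | pos [ 551.7 -116.1  438.6] [-3.141e+00  1.000e-03  2.942e+00] F [-0.6 -1.  -2.4] w 19.9 30.0
(412, 385, 3)
```

View pics/m1.png

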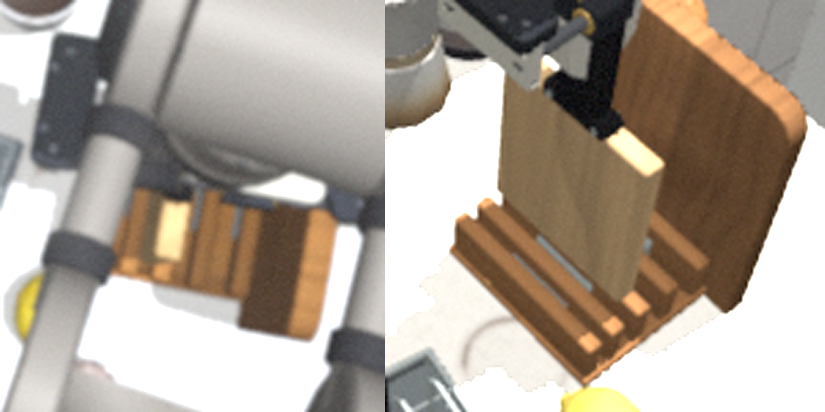

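Run:
```python
from h import *
cs={n:vision.capture(n) for n in("top","side")}
a=-.2;x=np.array([np.cos(a),np.sin(a)]);y=np.array([-x[1],x[0]])
p=np.array([551.7,-116.1])
z=438.6-371
def pp(n,P):
    off={"top":(240,160),"side":(240,80)}[n]; q=(proj(cs[n],P)-off+.5)*2.75-.5
    return (q+([385,0] if n=="side" else [0,0])).round(1).tolist()
W=lambda u,v,z:np.r_[p+u*x+v*y,z]
print("top front end c",pp("top",[W(-65,0,z+150),W(-65,8,z+150),W(-65,-8,z+150)]))
print("side top front",pp("side",[W(-65,8,z+150),W(-65,-8,z+150)]),"bottom front",pp("side",[W(-65,8,z),W(-65,-8,z)]))
r=np.array([543.4,-154.6])
F=lambda u,v,z:np.r_[r+u*x+v*y,z]
fy=[74,52,26.5,-2.5,-35]
print("fins front top/side",pp("top",[F(-75,v,50) for v in fy]),pp("side",[F(-75,v,50) for v in fy]))
```

```text
top front end c [[167.9, 260.7], [155.5, 258.5], [180.2, 263.0]]
side top front [[646.8, 174.5], [665.4, 160.8]] bottom front [[617.2, 303.4], [633.4, 290.8]]
fins front top/side [[100.2, 272.2], [128.4, 277.5], [161.0, 283.5], [198.2, 290.4], [240.0, 298.2]] [[597.7, 347.3], [620.0, 329.6], [645.4, 309.5], [673.7, 287.0], [704.7, 262.5]]
```

Run:
```python
from h import *
import cv2
a=-.2;x=np.array([np.cos(a),np.sin(a)]);y=np.array([-x[1],x[0]])
p=np.array([551.7,-116.1]);z=438.6-371;r=np.array([543.4,-154.6])
W=lambda u,v,z:np.r_[p+u*x+v*y,z]
F=lambda u,v,z:np.r_[r+u*x+v*y,z]
def crop(n,x0,y0,x1,y1,s):
    c=vision.capture(n); m=cv2.convertScaleAbs(cv2.resize(c["color"][y0:y1,x0:x1,::-1],None,fx=s,fy=s,interpolation=cv2.INTER_CUBIC),alpha=1.5)
    def L(P,col):
        q=((proj(c,P)-(x0,y0)+.5)*s-.5).round().astype(int); cv2.polylines(m,[q.reshape(-1,1,2)],False,col,1)
    for v in [74,52,26.5,-2.5,-35]:
        L([F(-75,v+4,50),F(-75,v-4,50)],(255,0,0)); L([F(-75,v+7,47),F(-75,v+7,10)],(255,0,0)); L([F(-75,v-7,47),F(-75,v-7,10)],(255,0,0))
    L([W(-65,8.5,z+150),W(-65,8.5,z),W(-65,-8.5,z),W(-65,-8.5,z+150),W(-65,8.5,z+150)],(0,0,255))
    return m
A=crop("side",292,130,362,222,6.5); B=crop("top",275,225,335,275,6)
A=A[:598]; B=cv2.copyMakeBorder(B,0,A.shape[0]-B.shape[0],0,0,cv2.BORDER_CONSTANT)
m=cv2.hconcat([A,B])[:,:800]; cv2.imwrite("pics/m2.png",m); print(m.shape)
```

```text
(598, 800, 3)
```

View pics/m2.png

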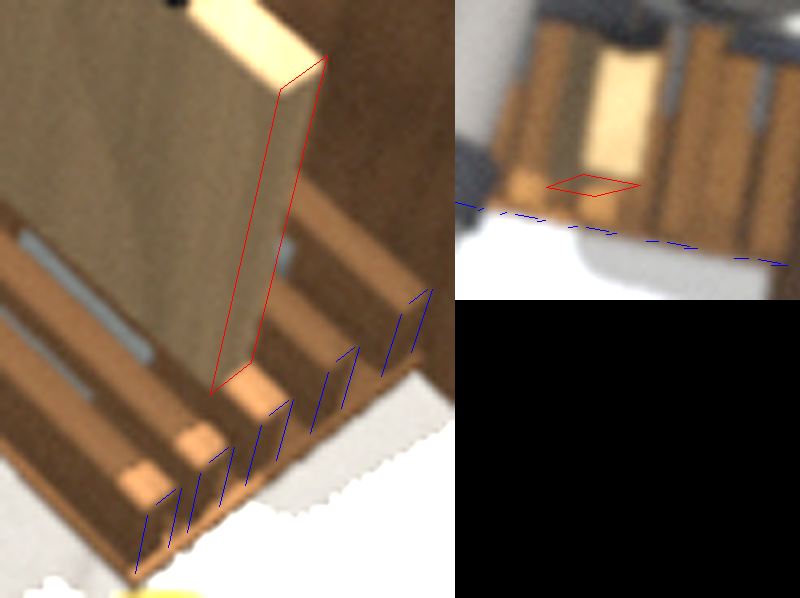

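The overlay agrees with the board and fin edges within about 1 px (for example, fin 3's front edge at (260,420)–(293,400) in the enlarged view). Now I feel slot 2 lightly.

```bash
python3 -m crank '[[0,0,0,8,0],[0,0,0,14,0],[0,0,0,16,0],[0,0,0,17,0],[0,0,0,17,0]]'; python3 -m crank '[[0,0,0,1,0],[0,0,0,2,0],[0,0,0,2,0]]'
```

```text
time: 6.15
tool_pos: [551.5, -116.2, 421.2]
tcp_rot: [3.142, 0.001, 2.942]
contact_force: [-3.4, 1.0, 3.1]
grip_width: 20.0
finger_force: 30.0
time: 6.52
tool_pos: [551.3, -116.2, 421.1]
tcp_rot: [-3.141, 0.003, 2.942]
contact_force: [-5.0, 0.2, 13.5]
grip_width: 20.0
finger_force: 30.0
```

```bash
python3 -m crank '[[0,0,0,1,0],[0,0,0,2,0],[0,0,0,2,0]]'
```

```text
time: 6.9
tool_pos: [551.4, -116.2, 421.0]
tcp_rot: [-3.141, 0.006, 2.942]
contact_force: [-6.4, 1.2, 21.3]
grip_width: 19.8
finger_force: 30.0
```

Slot 2 stops the board at its fin tops (21 N, no sinking), so it is too narrow. On to slot 3.

```bash
python3 -m crank '[[0,0,0,-8,0],[0,0,-10,-14,0],[0,0,-22,-14,0],[0,0,-27.2,-14,0],[0,0,-27.2,-14,0]]'; python3 -c "
from h import *
go(543.4-.1987*-12,-154.6+.98*12,421,np.pi-.2)"
```

```text
time: 7.52
tool_pos: [546.0, -143.6, 430.1]
tcp_rot: [3.141, -0.001, 2.941]
contact_force: [-0.2, 0.8, -1.8]
grip_width: 20.0
finger_force: 30.0
t7.53 rows need [0.4 0.7 9.1] turn -0.001 | pos [ 546.  -143.6  430.1] [ 3.141e+00 -1.000e-03  2.941e+00] F [-0.2  0.8 -1.8] w 20.0 30.0
```

```bash
python3 -m crank '[[0,0,0.6,5,0],[0,0,0.6,8,0],[0,0,0.6,9,0],[0,0,0.6,10,0],[0,0,0.6,10,0]]'; python3 -m crank '[[0,0,0,1,0],[0,0,0,2,0],[0,0,0,2,0]]'
```

```text
time: 8.15
tool_pos: [546.1, -142.1, 421.4]
tcp_rot: [3.141, 0.0, 2.942]
contact_force: [-2.3, 1.2, 4.9]
grip_width: 19.9
finger_force: 30.0
time: 8.52
tool_pos: [546.0, -142.0, 421.2]
tcp_rot: [-3.141, 0.003, 2.942]
contact_force: [-4.2, 2.7, 14.4]
grip_width: 19.8
finger_force: 30.0
```

```bash
python3 -m crank '[[0,0,0,1,0],[0,0,0,2,0],[0,0,0,2,0]]'
```

```text
time: 8.9
tool_pos: [546.1, -142.0, 421.1]
tcp_rot: [-3.141, 0.006, 2.942]
contact_force: [-7.8, 2.0, 22.8]
grip_width: 20.0
finger_force: 30.0
```

Slot 3 stops it at the same height with no bevel sink, which suggests a sideways offset. I'll lighten the press and slide sideways to feel for the mouth.

```bash
for i in 1; do python3 -m crank '[[0,0,0,-3,0],[0,0,-1,-3,0],[0,0,-1,-3,0]]'|sed -n '2p;4p'; python3 -m crank '[[0,0,-1,0,0],[0,0,-1,0,0]]'|sed -n '2p;4p';python3 -m crank '[[0,0,-1,0,0],[0,0,-1,0,0]]'|sed -n '2p;4p';python3 -m crank '[[0,0,-1,0,0],[0,0,-1,0,0]]'|sed -n '2p;4p'; done
```

```text
tool_pos: [546.3, -143.0, 421.3]
contact_force: [-1.6, 3.1, 10.4]
tool_pos: [546.2, -143.7, 421.2]
contact_force: [-1.7, 4.5, 9.7]
tool_pos: [546.0, -144.5, 421.1]
contact_force: [-2.3, 4.9, 9.9]
tool_pos: [545.8, -145.3, 421.0]
contact_force: [-1.6, 3.9, 10.5]
```

```bash
python3 -m crank '[[0,0,1,0,0],[0,0,2,0,0],[0,0,4,0,0],[0,0,4,0,0]]'|sed -n '2p;4p'; for i in 1; do python3 -m crank '[[0,0,1,0,0],[0,0,1,0,0]]'|sed -n '2p;4p'; python3 -m crank '[[0,0,1,0,0],[0,0,1,0,0]]'|sed -n '2p;4p';python3 -m crank '[[0,0,1,0,0],[0,0,1,0,0]]'|sed -n '2p;4p';python3 -m crank '[[0,0,1,0,0],[0,0,1,0,0]]'|sed -n '2p;4p'; done
```

```text
tool_pos: [546.5, -142.2, 421.3]
contact_force: [-2.3, 1.5, 8.7]
tool_pos: [546.6, -141.6, 421.3]
contact_force: [-2.4, -0.5, 10.8]
tool_pos: [546.8, -140.9, 421.3]
contact_force: [-2.6, -0.8, 8.9]
tool_pos: [546.9, -140.3, 421.4]
contact_force: [-2.4, -2.5, 9.9]
tool_pos: [547.1, -139.4, 421.4]
contact_force: [-2.9, -3.3, 9.7]
```

Run:
```python
from h import *
import cv2
def back(c,uv,z):
    d=np.linalg.inv(c["K"])@np.r_[uv,1]; d=c["R"].T@d; C=-c["R"].T@c["t"]; return (C+d*(z-C[2])/d[2])[:2]
for n,f,box in(("top","t1",(490,70,690,310)),("side","s1",(390,180,660,430))):
    c=vision.capture(n); g=cv2.imread(f"pics/{f}.png",0)
    for l in cv2.createLineSegmentDetector().detect(g)[0][:,0]:
        p,q=l[:2],l[2:]
        if np.hypot(*(p-q))<55 or not all(box[0]<v[0]<box[2] and box[1]<v[1]<box[3] for v in(p,q)): continue
        A,B=[back(c,px(n,v),50) for v in(p,q)]
        if A[0]<B[0]:A,B=B,A
        d=A-B; yaw=np.arctan2(d[1],d[0]); 
        if abs(yaw+.2)>.15: continue
        a=-.19; e=np.array([-np.sin(a),np.cos(a)]); M=(A+B)/2-[543.4,-154.6]
        print(n,l.round(),"yaw",round(yaw,3),"v",(M@e).round(1),"u",round(M@[np.cos(a),np.sin(a)],0),"len",np.hypot(*d).round())
```

```text
top [499. 262. 533.  88.] yaw -0.218 v 84.8 u 1.0 len 139.0
top [599.  99. 565. 276.] yaw -0.219 v 32.4 u 0.0 len 141.0
top [567.  93. 533. 270.] yaw -0.219 v 57.7 u 1.0 len 141.0
top [531. 133. 506. 262.] yaw -0.218 v 79.6 u -16.0 len 102.0
top [590. 226. 607. 138.] yaw -0.224 v 20.5 u 6.0 len 70.0
top [556. 227. 573. 142.] yaw -0.225 v 46.3 u -0.0 len 68.0
top [541. 152. 553.  94.] yaw -0.228 v 67.0 u 45.0 len 47.0
top [525. 234. 539. 170.] yaw -0.237 v 69.0 u -18.0 len 51.0
side [594. 361. 474. 247.] yaw -0.217 v 21.0 u -10.0 len 130.0
side [473. 324. 421. 275.] yaw -0.19 v 66.9 u 34.0 len 57.0
side [424. 262. 556. 390.] yaw -0.218 v 58.5 u -2.0 len 143.0
side [450. 244. 582. 370.] yaw -0.218 v 33.0 u -2.0 len 144.0
side [402. 277. 533. 406.] yaw -0.217 v 80.4 u -1.0 len 142.0
side [513. 363. 473. 324.] yaw -0.218 v 67.4 u -16.0 len 43.0
side [535. 342. 479. 291.] yaw -0.198 v 43.6 u -6.0 len 59.0
side [565. 318. 512. 269.] yaw -0.22 v 12.1 u -7.0 len 57.0
side [597. 296. 544. 248.] yaw -0.212 v -19.8 u -8.0 len 57.0
side [510. 205. 641. 324.] yaw -0.22 v -27.7 u -4.0 len 141.0
side [653. 314. 527. 201.] yaw -0.216 v -40.2 u -8.0 len 135.0
side [479. 226. 610. 348.] yaw -0.218 v 4.7 u -4.0 len 142.0
```

The detected edges give the rack's yaw as −0.2185, where I had used −0.20. That 2.4 mm skew over the blade explains the blocked feel, and even with it a board thin enough for slot 2 would have sunk into the mouth. I raise, correct the yaw, and check the held blade's yaw the same way.

```bash
python3 -m crank '[[0,0,0,-6,0],[0,0,-2,-8,0.019],[0,0,-4,-8,0.019],[0,0,-4,-8,0.019]]'
python3 - <<'E'
from h import *
import cv2
go(545.9,-143.4,423,np.pi-.2185)
z=bot.get_obs()["tool_pos"][2]-371.1
def back(c,uv,z):
    d=np.linalg.inv(c["K"])@np.r_[uv,1]; d=c["R"].T@d; C=-c["R"].T@c["t"]; return (C+d*(z-C[2])/d[2])[:2]
n="side";c=vision.capture(n); g=cv2.resize(c["color"][60:276,120:400,::-1],None,fx=2.75,fy=2.75,interpolation=cv2.INTER_CUBIC); g=cv2.cvtColor(g,6)
p=bot.get_obs()["tool_pos"][:2]
for l in cv2.createLineSegmentDetector().detect(g)[0][:,0]:
    if np.hypot(*(l[:2]-l[2:]))<40: continue
    for zz in(z,z+150):
        A,B=[back(c,px(n,v),zz) for v in(l[:2],l[2:])]
        if A[0]<B[0]:A,B=B,A
        d=A-B; yaw=np.arctan2(d[1],d[0]); a=-.2185; M=(A+B)/2-p; v=M@[-np.sin(a),np.cos(a)];u=M@[np.cos(a),np.sin(a)]
        if abs(yaw-a)<.15 and abs(v)<15 and abs(u)<80: print(round(zz),l.round(),"yaw",round(yaw,3),"v %.1f u %.0f"%(v,u),"len",np.hypot(*d).round())
E
```

```text
time: 12.12
tool_pos: [546.3, -142.4, 427.2]
tcp_rot: [3.141, -0.001, 2.923]
contact_force: [-0.4, 0.3, -2.7]
grip_width: 20.0
finger_force: 30.0
t12.12 rows need [ 0.2 -1.   4.2] turn -0.0 | pos [ 546.3 -142.4  427.2] [ 3.141e+00 -1.000e-03  2.923e+00] F [-0.4  0.3 -2.7] w 20.0 30.0
206 [638. 207. 598. 174.] yaw -0.202 v -7.5 u -49 len 34.0
206 [582. 188. 620. 220.] yaw -0.204 v 8.2 u -50 len 33.0
206 [564. 177. 527. 146.] yaw -0.205 v 11.5 u -3 len 34.0
56 [504. 277. 475. 249.] yaw -0.226 v 11.9 u 33 len 33.0
```

```bash
python3 -m crank '[[0,0,-1.2,4,0],[0,0,-1.2,6,0],[0,0,-1.2,7,0],[0,0,-1.2,7,0]]'; python3 -m crank '[[0,0,0,1,0],[0,0,0,2,0],[0,0,0,2,0]]'
```

```text
time: 12.68
tool_pos: [546.0, -143.4, 420.6]
tcp_rot: [3.141, -0.0, 2.923]
contact_force: [-0.7, 0.4, -2.1]
grip_width: 19.8
finger_force: 30.0
time: 13.05
tool_pos: [546.0, -143.5, 419.4]
tcp_rot: [-3.141, 0.001, 2.923]
contact_force: [-1.0, -0.6, 2.7]
grip_width: 19.8
finger_force: 30.0
```

```bash
python3 -m crank '[[0,0,0,1,0],[0,0,0,2,0],[0,0,0,2,0]]'
```

```text
time: 13.42
tool_pos: [545.8, -143.4, 419.1]
tcp_rot: [-3.141, 0.003, 2.923]
contact_force: [-4.5, 1.8, 13.2]
grip_width: 20.3
finger_force: 30.0
```

It now sinks 2 mm and stops, as a board wider than the slot would on both bevels. I'll confirm with a gentle wiggle.

```bash
python3 -m crank '[[0,0,1.5,-1,0],[0,0,1.5,-1,0]]'|sed -n '2p;4p'; python3 -m crank '[[0,0,-1.5,0,0],[0,0,-3,0,0],[0,0,-3,0,0]]'|sed -n '2p;4p'
```

```text
tool_pos: [546.1, -142.4, 419.2]
contact_force: [-3.3, -0.9, 7.8]
tool_pos: [545.6, -144.5, 419.2]
contact_force: [-2.6, 3.7, 8.3]
```

```bash
python3 -m crank '[[0,0,1.5,-8,0],[0,0,-9,-12,0],[0,0,-22,-12,0],[0,0,-29.2,-12,0],[0,0,-29.2,-12,0]]'|sed -n '1,4p'; python3 -c "
from h import *
go(539.3,-173,423,np.pi-.2185)"
```

```text
time: 14.68
tool_pos: [539.1, -174.3, 429.3]
tcp_rot: [3.141, -0.001, 2.921]
contact_force: [-0.0, 0.2, -2.8]
t14.68 rows need [0.1 1.3 6.3] turn -0.002 | pos [ 539.1 -174.3  429.3] [ 3.141e+00 -1.000e-03  2.921e+00] F [-0.   0.2 -2.8] w 20.0 30.0
```

```bash
python3 -m crank '[[0,0,1,4,0],[0,0,1,7,0],[0,0,1,9,0],[0,0,1,9,0]]'|sed -n '1,4p'; python3 -m crank '[[0,0,0,1,0],[0,0,0,2,0],[0,0,0,3,0],[0,0,0,3,0]]'|sed -n '1,4p'; python3 -m crank '[[0,0,0,1,0],[0,0,0,2,0],[0,0,0,2,0]]'|sed -n '1,4p'
```

```text
time: 15.18
tool_pos: [539.6, -172.3, 420.5]
tcp_rot: [3.141, -0.0, 2.923]
contact_force: [0.5, -0.3, -2.7]
time: 15.68
tool_pos: [539.6, -172.6, 417.7]
tcp_rot: [-3.141, 0.0, 2.923]
contact_force: [-0.5, -0.8, -3.0]
time: 16.05
tool_pos: [539.5, -172.6, 415.6]
tcp_rot: [-3.141, -0.0, 2.923]
contact_force: [0.4, -1.8, -2.8]
```

It enters slot 4 freely, now 5.5 mm deep. Continuing down to the spring.

```bash
python3 -m crank '[[0,0,0,2,0],[0,0,0,4,0],[0,0,0,6,0],[0,0,0,7,0],[0,0,0,7,0]]'|sed -n '1,4p'; python3 -m crank '[[0,0,0,1,0],[0,0,0,2,0],[0,0,0,3,0],[0,0,0,4,0],[0,0,0,4,0]]'|sed -n '1,4p'
```

```text
time: 16.68
tool_pos: [539.6, -172.5, 408.5]
tcp_rot: [-3.141, -0.0, 2.923]
contact_force: [0.2, -3.1, -2.8]
time: 17.3
tool_pos: [539.6, -172.5, 404.6]
tcp_rot: [-3.142, 0.0, 2.923]
contact_force: [0.3, -3.4, -2.1]
```

```bash
python3 -m crank '[[0,0,-0.5,1,0],[0,0,-0.5,2,0],[0,0,-0.5,3,0],[0,0,-0.5,4,0],[0,0,-0.5,4,0]]'|sed -n '1,4p'; python3 -m crank '[[0,0,0,1,0],[0,0,0,2,0],[0,0,0,3,0],[0,0,0,3,0]]'|sed -n '1,4p'
```

```text
time: 17.92
tool_pos: [539.5, -172.8, 400.9]
tcp_rot: [3.141, 0.0, 2.923]
contact_force: [-0.7, -1.8, 0.7]
time: 18.42
tool_pos: [539.5, -172.9, 397.6]
tcp_rot: [3.141, 0.0, 2.923]
contact_force: [0.8, -1.5, 0.8]
```

```bash
python3 -m crank '[[0,0,0,1,0],[0,0,0,2,0],[0,0,0,3,0],[0,0,0,4,0],[0,0,0,4,0]]'|sed -n '1,4p'
```

```text
time: 19.05
tool_pos: [539.5, -172.9, 393.5]
tcp_rot: [3.141, -0.0, 2.923]
contact_force: [0.1, -0.6, 0.4]
```

```bash
python3 -m crank '[[0,0,0,2,0],[0,0,0,4,0],[0,0,0,6,0],[0,0,0,8,0],[0,0,0,8,0]]'|sed -n '1,4p'; python3 -m crank '[[0,0,0,1,0],[0,0,0,2,0],[0,0,0,3,0],[0,0,0,3,0]]'|sed -n '1,4p'
```

```text
time: 19.68
tool_pos: [539.7, -172.0, 387.9]
tcp_rot: [3.141, 0.003, 2.924]
contact_force: [-0.5, 5.3, 13.1]
time: 20.18
tool_pos: [539.9, -171.8, 385.5]
tcp_rot: [3.141, 0.005, 2.924]
contact_force: [0.0, 7.4, 15.9]
```

```bash
python3 -m crank '[[0,0,0,1,0],[0,0,0,2,0],[0,0,0,2,0]]'|sed -n '1,4p'
```

```text
time: 20.55
tool_pos: [540.0, -171.8, 383.8]
tcp_rot: [3.141, 0.006, 2.924]
contact_force: [0.4, 7.9, 16.8]
```

The resistance and side force rose at about 388 mm, earlier than the base should be. I look before going on.

Run:
```python
from h import *
import cv2
a=vision.capture("side")["color"][60:230,230:400,::-1]; b=vision.capture("wrist")["color"][:,:,::-1]
a=cv2.convertScaleAbs(cv2.resize(a,(480,480),interpolation=cv2.INTER_CUBIC),alpha=1.5)
b=cv2.resize(b,(320,240)); b=cv2.copyMakeBorder(b,0,240,0,0,cv2.BORDER_CONSTANT)
cv2.imwrite("pics/m3.png",cv2.hconcat([a,b]))
o=bot.get_obs(); print(o["moment"],o["finger_force"],o["contact_force"])
```

```text
[-0.38545222  0.53382734 -0.10991153] 47.401914226356894 [ 0.80100662  7.88965603 17.72617007]
```

View pics/m3.png

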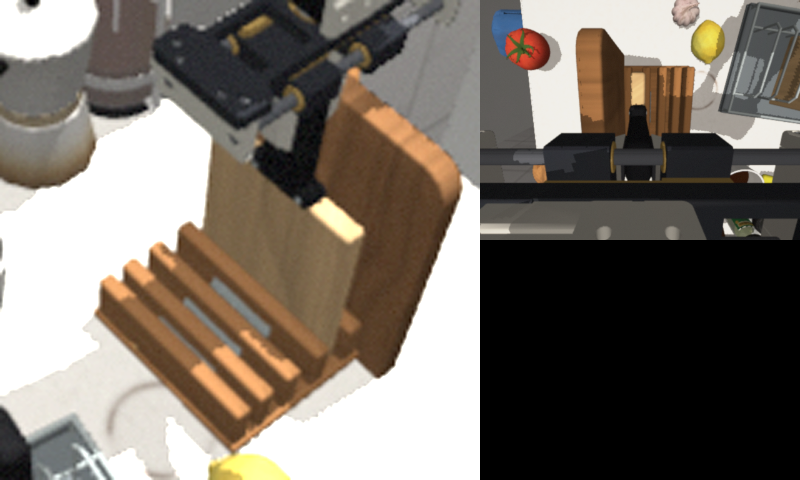

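The side view shows the blade standing in slot 4, with its top front corner at about (363,236). I compute its height from that.

Run:
```python
from h import *
c=vision.capture("side");a=-.2185;x=np.array([np.cos(a),np.sin(a)]);y=np.array([-x[1],x[0]])
p=np.array([540,-171.8])
for zb in(10,13,17,21,25):
    print(zb,((proj(c,[np.r_[p-65*x+s*8.5*y,zb+150] for s in(1,-1)]+[np.r_[p+65*x+8.5*y,zb+150]])-(230,60)+.5)*480/170-.5).round(0).tolist())
```

```text
10 [[346.0, 245.0], [365.0, 232.0], [208.0, 125.0]]
13 [[347.0, 242.0], [365.0, 229.0], [209.0, 122.0]]
17 [[348.0, 239.0], [367.0, 225.0], [209.0, 118.0]]
21 [[349.0, 235.0], [368.0, 221.0], [210.0, 114.0]]
25 [[350.0, 231.0], [369.0, 217.0], [210.0, 110.0]]
```

The blade is at 10–13 mm, nearly home, and still rigid in the grip. I ease the side load by +1 mm and finish seating.

```bash
python3 -m crank '[[0,0,1.3,0,0],[0,0,1.3,0,0]]'|sed -n '1,4p'; python3 -m crank '[[0,0,0,1,0],[0,0,0,1,0]]'|sed -n '1,4p'
```

```text
time: 20.95
tool_pos: [540.2, -171.4, 383.2]
tcp_rot: [-3.14, 0.005, 2.924]
contact_force: [-0.3, 2.5, 13.4]
time: 21.2
tool_pos: [540.2, -171.3, 382.2]
tcp_rot: [-3.14, 0.005, 2.924]
contact_force: [-0.7, 2.9, 13.4]
```

```bash
python3 -m crank '[[0,0,0,1,0],[0,0,0,1,0]]'|sed -n '1,4p'; python3 -m crank '[[0,0,0.3,1,0],[0,0,0.3,1,0]]'|sed -n '1,4p'
```

```text
time: 21.45
tool_pos: [540.2, -171.3, 381.7]
tcp_rot: [-3.14, 0.006, 2.924]
contact_force: [-0.8, 3.5, 15.5]
time: 21.7
tool_pos: [540.1, -171.2, 381.6]
tcp_rot: [-3.139, 0.006, 2.924]
contact_force: [-3.0, 3.7, 21.0]
```

```bash
python3 -m crank '[[0,0,0,1,0],[0,0,0,1,0]]'|sed -n '1,4p'; python3 -c "
from plant import bot;print(bot.get_obs()['contact_force'])"
```

```text
time: 21.95
tool_pos: [540.0, -171.1, 381.6]
tcp_rot: [-3.139, 0.007, 2.924]
contact_force: [-5.9, 3.9, 26.2]
[-5.93851283  3.88019118 26.23857144]
```

It has hit a hard stop on the base. I unload, open and retreat straight up.

```bash
python3 -m crank '[[0,0,0,-3,0],[0,0,0,-4,0],[0,0,0,-4,0]]'|sed -n '1,4p'; python3 -m crank '[[42,0,0,0,0],[42,0,0,0,0],[42,0,0,0,0],[42,0,0,0,0]]'; python3 -m crank '[[42,0,0,-20,0],[42,0,0,-50,0],[42,0,0,-90,0],[42,0,0,-130,0],[42,0,0,-130,0]]'
```

```text
time: 22.32
tool_pos: [540.4, -171.4, 381.7]
tcp_rot: [-3.141, 0.004, 2.923]
contact_force: [3.6, 1.2, 9.8]
time: 22.82
tool_pos: [541.7, -164.1, 382.0]
tcp_rot: [3.124, 0.003, 2.926]
contact_force: [12.1, 38.7, 14.8]
grip_width: 41.6
finger_force: 21.1
time: 23.45
tool_pos: [539.7, -171.3, 512.7]
tcp_rot: [3.141, 0.003, 2.923]
contact_force: [0.7, 0.3, -0.9]
grip_width: 42.1
finger_force: 0.0
```

Run:
```python
from h import *
import cv2
c=vision.capture("side");a=-.2185;x=np.array([np.cos(a),np.sin(a)]);y=np.array([-x[1],x[0]])
p=np.array([543.3,-155.1])-18.8*y
im=c["color"][60:260,200:400,::-1]
im=cv2.convertScaleAbs(cv2.resize(im,(600,600),interpolation=cv2.INTER_CUBIC),alpha=1.5)
q=((proj(c,[np.r_[p+u*65*x+s*8.5*y,160] for u,s in((1,1),(1,-1),(-1,-1),(-1,1))])-(200,60)+.5)*3-.5).round().astype(int)
cv2.polylines(im,[q.reshape(-1,1,2)],True,(0,0,255),1)
cv2.imwrite("pics/end.png",im)
```

```text
(no output)
```

View pics/end.png

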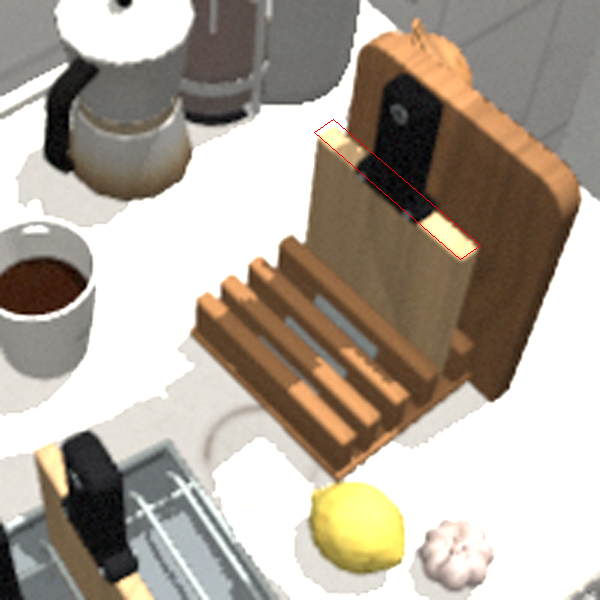

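The board stands in slot 4. Its front top corner is at (478,244), matching the model, but the back end near (318,140) is about 3 px lower than expected. On opening, a finger brushed something (38 N), probably the chopping board. I clear the arm and measure tilt and height from both cameras.

```bash
python3 -m crank '[[42,34,46,0,0],[42,69,92,0,0],[42,104,138,0,0],[42,138,184,0,0],[42,138,184,0,0]]'|sed -n '1,4p'; python3 -m crank '[[42,34,46,0,0],[42,69,92,0,0],[42,104,138,0,0],[42,138,184,0,0],[42,138,184,0,0]]'|sed -n '1,4p'
python3 - <<'E'
from h import *
import cv2
ims=[]
for n,(x0,y0,x1,y1),s in(("side",(285,85,375,205),5),("top",(290,185,350,285),5)):
    c=vision.capture(n); g=cv2.convertScaleAbs(cv2.resize(c["color"][y0:y1,x0:x1,::-1],None,fx=s,fy=s,interpolation=cv2.INTER_CUBIC),alpha=1.4)
    cv2.imwrite(f"pics/z_{n}.png",g); ims.append(cv2.copyMakeBorder(g,0,600-g.shape[0],0,0,cv2.BORDER_CONSTANT))
cv2.imwrite("pics/z.png",cv2.hconcat(ims)); print(cv2.hconcat(ims).shape)
E
```

```text
time: 24.12
tool_pos: [443.3, 41.0, 509.3]
tcp_rot: [3.141, -0.004, 2.927]
contact_force: [-0.2, -0.9, -0.8]
time: 24.75
tool_pos: [349.1, 250.0, 509.1]
tcp_rot: [-3.14, -0.003, 2.928]
contact_force: [0.8, -0.1, 0.3]
(600, 750, 3)
```

View pics/z.png

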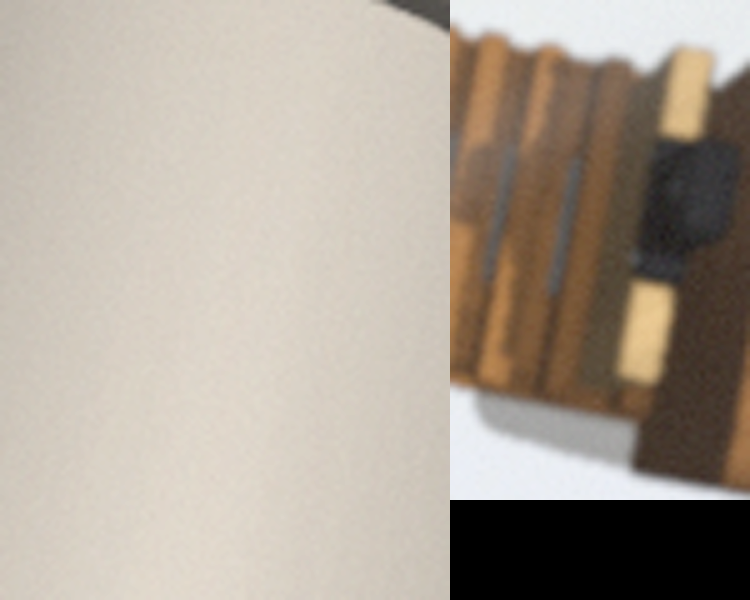

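The top view shows the blade top from (670,50)/(712,53) to (620,375)/(662,383), straight along the slot. The arm hides the side view, so I move it further back and fit numerically.

```bash
python3 -m crank '[[42,42,40,0,0],[42,84,80,0,0],[42,126,120,0,0],[42,168,160,0,0],[42,208,199,0,0]]'|sed -n '1,4p'; python3 -m crank '[[42,0,0,0,0],[42,0,0,0,0]]'|sed -n '2p'
python3 - <<'E'
from h import *
import cv2
def prj(c,q,P):
    u,v,yaw,pit,rol,zb=q
    R=Ro.from_euler("xyz",[rol,pit,yaw]).as_matrix(); a=-.2185
    o=np.array([543.3+u*np.cos(a)-v*np.sin(a),-155.1+u*np.sin(a)+v*np.cos(a),zb]); return proj(c,np.array(P,float)@R.T+o)
q0=[0,-18.8,-.2185,0,0,10]
for n,(x0,y0,x1,y1) in(("side",(285,85,375,205)),("top",(290,185,350,285))):
    c=vision.capture(n); g=cv2.cvtColor(cv2.resize(c["color"][y0:y1,x0:x1,::-1],None,fx=5,fy=5,interpolation=cv2.INTER_CUBIC),6)
    print(n,"pred UL,UR edges", [((prj(c,q0,[(65,s,150),(-65,s,150)])-(x0,y0)+.5)*5-.5).round().tolist() for s in(8.5,-8.5)],"front vert",[((prj(c,q0,[(-65,s,150),(-65,s,40)])-(x0,y0)+.5)*5-.5).round().tolist() for s in(8.5,-8.5)],"grip top",((prj(c,q0,[(18,10,236),(-18,10,236),(18,-10,236),(-18,-10,236)])-(x0,y0)+.5)*5-.5).round().tolist())
    for l in cv2.createLineSegmentDetector().detect(g)[0][:,0]:
        if np.hypot(*(l[:2]-l[2:]))>30: print(l.round().astype(int).tolist(),end=" ")
    print()
E
```

```text
time: 25.48
tool_pos: [191.5, 487.7, 510.0]
tcp_rot: [-3.14, 0.0, 2.919]
contact_force: [1.2, 0.6, -0.0]
tool_pos: [192.1, 486.5, 509.9]
side pred UL,UR edges [[[98.0, 96.0], [342.0, 308.0]], [[131.0, 74.0], [375.0, 284.0]]] front vert [[[342.0, 308.0], [295.0, 472.0]], [[375.0, 284.0], [325.0, 449.0]]] grip top [[208.0, 9.0], [283.0, 70.0], [250.0, -18.0], [325.0, 42.0]]
[448, 458, 423, 525] [423, 524, 393, 549] [132, 24, 94, 48] [79, 50, 7, 49] [37, 323, 38, 279] [157, 54, 165, 0] [297, 231, 267, 248] [82, 278, 102, 101] [36, 281, 60, 263] [329, 249, 301, 228] [371, 287, 327, 250] [166, 153, 187, 132] [389, 543, 354, 510] [387, 548, 362, 566] [353, 512, 242, 598] [346, 308, 374, 289] [107, 105, 163, 156] [275, 250, 342, 309] [257, 530, 228, 504] [207, 562, 146, 506] [55, 598, 1, 543] [263, 0, 339, 58] [101, 101, 129, 81] [38, 401, 0, 365] [167, 597, 3, 431] [0, 472, 129, 599] [127, 447, 234, 548] [1, 404, 187, 584] [339, 57, 448, 148] [-1, 324, 71, 394] [37, 337, 13, 318] [67, 367, 38, 342] [228, 217, 182, 178] [202, 453, 165, 419] [297, 123, 287, 167] [151, 492, 116, 459] [140, 501, 107, 469] [71, 596, 25, 551] [109, 453, 78, 422] 
top pred UL,UR edges [[[228.0, 45.0], [169.0, 379.0]], [[272.0, 54.0], [213.0, 388.0]]] front vert [[[169.0, 379.0], [131.0, 383.0]], [[213.0, 388.0], [171.0, 392.0]]] grip top [[243.0, 136.0], [225.0, 239.0], [300.0, 148.0], [283.0, 250.0]]
[299, 495, 179, 472] [268, 89, 299, 62] [220, 286, 184, 279] [209, 380, 225, 293] [198, 75, 220, 51] [212, 134, 246, 140] [130, 62, 171, 57] [181, 463, 187, 423] [182, 292, 172, 345] [250, 134, 258, 88] [170, 375, 199, 382] [221, 68, 217, 101]
```

The fit agrees within about 1 px everywhere, so the board is home, upright and centred. Handing in.

```bash
python3 -c "
from plant import bot
print(bot.close_job())"
```

```text
the job is handed in; nothing more can be done
None
```

I put the board nearest the rack away in slot 4 (18.5 mm), after light tries showed slots 2 and 3 too narrow. I skipped slot 1, which fits no board. By the cameras it is fully home, upright and centred, and I handed the job in at about 26 s. On release a finger pushed against something at about 39 N, probably the chopping board; the verdict was not shown.

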